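# Put the bread-bag tag coder back into service after cleaning

## Task

The tag coder has just been cleaned. Draw the cleaning wand out from under its raised print head without jamming it against the head and lay it flat in the metal tray, and press the ink cartridge's cap fully home on top of the coder; only when both are done, lower the small lever on the coder's side all the way so the head is parked on its platen. Set the wand down rather than dropping it, and leave the basket, the tag pile, the jar and the bowl where they are.

Things in the scene. Friction and masses are not known exactly. Their poses are not given: they have to be found in the camera images.
- coder: tag coder, fixed to the bench: grey base 260 long (x) x 220 wide (y -90 to +130) x 45 mm high, flat and clear in front of the head; white column at the back (x 80 to 130) with an arm overhanging forward (x 0 to 130, y -45 to 45, z 110 to 145 mm). Origin: bench level, at x = y = 0 of these numbers; its front (-x) faces the robot, z up
- head_lever (a joint): angle of the lever on the coder's right (-y) side: 0 fully raised (lever pointing forward and 1.0 rad, 57 deg, above level), 1.0 fully lowered (lever level, pointing to the coder's -x), at a hard stop; it starts near raised (0 to 0.15). It moves the print head down 22 mm over its travel and stays where it is left; about 2 N down at its tip moves it
- lever_pivot (a point): the lever's pivot, in the coder's frame at (30, -70, 105) mm; the pivot axis is the coder's y
- lever_tip (a point): centre of the black knob at the lever's end, a bar 24 mm long (along the coder's y) and 16 mm in diameter, 75 mm from the pivot. The lever is a 10 mm rod
- ink_cap (a joint): how far the ink cartridge's cap is pressed, m: 0 fully proud, 0.012 fully home at a hard stop (starts 0 to 0.005). It holds by a stiff friction detent: about 6 N downward moves it, and it stays where it is left
- ink_cap_top (a point): centre of the flat top of the cap, a black cylinder 34 mm in diameter, 22 mm tall, standing upright on the coder's arm in the coder's frame at (60, 0) mm; its top is 182.5 mm above the bench fully proud and 170.5 mm fully home
- wand: the cleaning wand, loose, 30 g: a pale wooden bar 130 x 18 wide x 14 mm high with a grey felt pad 30 x 24 x 14 mm at one end, 160 mm long in all. Origin at the centre of its underside; x runs along it towards the pad, z up. Starts flat on the coder's base, pad end 30 to 48 mm under the head, handle out to the front, up to 0.12 rad askew
- wand_pad_end (a point): centre of the wand's end face at the pad, 80 mm from its middle, 7 mm above its underside
- wand_handle_end (a point): centre of the wand's end face at the handle, 80 mm from its middle, 7 mm above its underside
- tray: open aluminium tray, fixed to the bench, 220 (x) x 120 (y) x 22 mm high outside, walls 4 mm, floor about 4 mm; stands to the left or to the right of the coder. Origin at the centre of its underside, z up
- basket: bystander: wicker proofing basket, 170 mm across the rim, 75 mm high, on the side of the coder where the tray is not; origin at the centre of its underside
- tag_pile: bystander: little pile of card tags 60 x 34 x 15 mm, on the left (+y) edge of the coder's base; origin at the centre of its underside
- jar: bystander: amber jar, 72 mm in diameter, 100 mm high; origin at the centre of its underside
- bowl: bystander: steel bowl, 110 mm across, 50 mm high; origin at the centre of its underside
- print_head: aluminium print head under the coder's arm, 60 x 70 x 30 mm high (coder x 0 to 60, y -35 to 35); origin at the centre of its underside, which is 24 mm above the base's top with the lever fully raised (20 mm or more at the start) and 2 mm above it fully lowered; the lever drives it

How it is judged (in metres and radians):
On the way:
1. the wand lies in the tray and the ink cap is home, the lever still raised (x of wand_pad_end in the frame of tray between -0.108 and 0.108 m and y of wand_pad_end in the frame of tray between -0.058 and 0.058 m and z of wand_pad_end in the frame of tray between 0 and 0.018 m and x of wand_handle_end in the frame of tray between -0.108 and 0.108 m and y of wand_handle_end in the frame of tray between -0.058 and 0.058 m and z of wand_handle_end in the frame of tray between 0 and 0.018 m and value of joint ink_cap above 0.01 m and value of joint head_lever below 0.5 rad), for 0.2 s.
At the end, for the whole second after the job is handed in: The wand lies at rest, flat in the tray, both ends between its walls and less than 18 mm above the bench; the ink cap is within 2 mm of fully home; the lever is within 0.08 rad of fully lowered; basket, tag pile, jar and bowl are within 30 mm of where they stood (x of wand_pad_end in the frame of tray between -0.108 and 0.108 m and y of wand_pad_end in the frame of tray between -0.058 and 0.058 m and z of wand_pad_end in the frame of tray between 0 and 0.018 m and x of wand_handle_end in the frame of tray between -0.108 and 0.108 m and y of wand_handle_end in the frame of tray between -0.058 and 0.058 m and z of wand_handle_end in the frame of tray between 0 and 0.018 m and value of joint ink_cap above 0.01 m and value of joint head_lever above 0.92 rad and linear speed of wand below 0.02 m/s and distance of each of basket, tag_pile, jar, bowl from where it was at the start of the episode below 0.03 m); the robot touches nothing.
It fails at once if the wand is jammed against the print head (more than 12 N between them) (contact force between print_head and wand above 12 N).
It fails at once if the wand is dropped from more than about 50 mm or thrown (linear speed of wand above 1 m/s and contact force between the fingers and wand below 0.1 N).
It fails at once if a bystander (basket, tag pile, jar, bowl) is moved by more than 30 mm (distance of any of basket, tag_pile, jar, bowl from where it was at the start of the episode above 0.03 m).
It also fails if it takes over 62 s, if anything falls off the work surface, if the arm or the gripper's body presses on something with over 40 N, if the wrist force passes 120 N, or if a joint passes its speed limit or range.

## Robot

A 7-joint arm with a two-finger parallel gripper is mounted at the origin on the work surface. World frame = base frame: x ahead of the robot, y to its left, z up, the work surface at z = 0. Lengths are in mm, angles in rad, forces in N, time in s.
With the tool pointing down it reaches from about 425 to 975 mm from the base axis. Payload 16.7 kg.
Tool frame: the origin (TCP) lies at the very end of the fingers, on their centre line; the grasp point (between the pads) lies 19 mm behind it; z points along the fingers, y is the line along which they close (so a half turn about z gives the same grasp; the last joint's range is limited). The gripper opens to 85 mm and grips with 20 to 120 N. Pads are 22 mm wide; open, the fingers measure 114 mm over their backs; the gripper's body (76 mm by 85 mm) begins 54 mm behind the grasp point. The pads swing forward as they close: fully open they stand 13 mm farther back than shut.
Start: joints at [1.065, 0.426, 0.074, 1.606, -0.034, 1.111, -0.067], TCP at [235.097, -632.697, 231.302] pointing down, gripper open.
Joint ranges: [-2.85, 2.85], [-0.5, 2.14], [-1.23, 1.37], [0.21, 2.46], [-1.02, 4.16], [0.16, 2.05], [-2.73, 2.73]. Speed limits (rad/s): [1.89, 1.89, 2.39, 2.39, 3.01, 3.01, 3.01].

## Interface

Orientations are given as a unit quaternion [x, y, z, w].
In Python, from rig import sensors, capture, calibration, ticket gives the robot as it stands.
- The arm moves only by the tool step_arm, never from a script. Its argument "rows" is a list of rows, each an object of numbers: "dx", "dy", "dz": the shift along the tool's x, y, z normalised to -1 to 1, where 1 is 0.02 m; "rx", "ry", "rz": the turn, a rotation vector about the tool's x, y, z normalised to -1 to 1, where 1 is 0.1 rad. In form: [{"dx": .., "dy": .., "dz": .., "rx": .., "ry": .., "rz": ..}, ...]. A call has 1 to 10 rows; each row shifts and turns the commanded pose from where the row before left it, along the tool's axes as they then stand; what a row does not reach is not made up. A row lasts 1/12 s, in which the tool goes at most 41.7 mm and 7.16 degrees, less where a joint would pass 70% of its speed; a pose out of reach is approached as far as the arm can. A call with a number of a shift or a turn outside -1 to 1 is refused whole. A call with a gripper value outside its range is refused whole. "grip" is the opening, from 0 (shut) to 1 (fully open), set as the call begins (left out, the last holds). The fingers move at their own pace and stop on an object; "grip_force" is the grip in N (left out, the last holds). Time passes only in rows, so rows that do not move let the fingers close. It gives the time, the measured TCP pose, the force, the opening and the grip force at its end, in the units of the state.
- sensors.get_state(): the state, without advancing time (a new reading comes with each control period).
- capture(name): name is "scene" or "top"; returns the picture (400x640x3 uint8, red, green, blue); there is no depth.
- calibration(name): a dict with "fx", "fy", "cx", "cy" (pixels), "position" and "orientation" of the camera in the world. Camera axes: x right, y down, z forward; pixel columns grow to the right and rows downward; lengths in mm; the calibration is good to about 2 mm. A picture is of the moment at which its call begins. calibration takes no time and is no camera call.
- ticket.job_done(): hands the job in; it is judged then, once.
The state is a dict: "t": time; "joint_pos": joint angles; "joint_velocities": joint speeds; "tau": joint torques, N m; "ee_pos": TCP position; "tcp_rot": TCP orientation; "force": force on the tool from outside, world axes, zero at the start; "ft_torque": the same for the moment, N m; "gripper_width": opening from 0.0 (shut) to 1.0 (fully open); "grip_force": force on a finger pad.
Only numpy, scipy, OpenCV 4.12 (cv2) and the standard library are available. Lean on these libraries where they do the work, as an engineer would, in place of code of your own. Each camera call takes 0.05 s, during which the arm holds its last target. There are 200 camera calls.

## Working session

There is one attempt and no reset: what is moved stays moved. The work goes in short steps, Python scripts to look and compute and a tool call to move; the robot and the scene stay as the last step left them, time stands still between calls to the robot, and variables do not carry over. Pictures are saved under pics/ and viewed, at most 10 in all, crops included, and the job is handed in when it is done.

Besides the shell and the picture viewer there is one more tool, called after "Request:" by a JSON object that holds its "api" and its "payload", one argument or row to a line. step_arm: Moves the arm, as the interface text tells. Scaled input: -1 to 1 covers 0.02 m each way for a shift and 0.1 rad each way for a turn. Its arguments: {"type":"object","properties":{"rows":{"type":"array"},"grip":{"type":"number"},"grip_force":{"type":"number"}},"required":["rows"]}

```bash
mkdir -p pics
python3 - <<'E'
from rig import sensors,capture,calibration
import cv2
for n in("scene","top"):
    cv2.imwrite(f"pics/{n}0.png",capture(n)[:,:,::-1]); print(n,calibration(n))
s=sensors.get_state();print(s)
E
```

```text
scene {'fx': 426.79091829512316, 'fy': 426.79091829512316, 'cx': 315.9482409593939, 'cy': 198.41743738182845, 'position': array([1263.11814482, -253.8713549 ,  970.28074633]), 'orientation': array([ 0.76567482,  0.53252366, -0.198561  , -0.30122111])}
top {'fx': 391.0160555834782, 'fy': 391.0160555834782, 'cx': 315.53495657897906, 'cy': 195.11265441474515, 'position': array([ 425.86750677,    8.62616824, 1146.07795357]), 'orientation': array([ 0.71319362, -0.69695423,  0.05066215, -0.05516341])}
{'t': 0.1, 'joint_pos': array([ 1.06547898,  0.42668646,  0.073817  ,  1.60654259, -0.03411305,
        1.11081658, -0.06710775]), 'joint_velocities': array([ 0.00208913, -0.00053041,  0.00014981, -0.00169629,  0.00037228,
       -0.00133978, -0.00175869]), 'tau': array([ 9.87364096e-03, -9.51519442e+01,  3.77233878e+00, -4.64392662e+01,
        1.96661678e-02,  6.54705131e-03,  6.27835448e-05]), 'ee_pos': array([ 235.00964411, -632.36641027,  230.6683884 ]), 'tcp_rot': array([ 9.84216871e-01,  1.76965514e-01, -1.34520107e-04, -5.82197893e-04]), 'force': array([ 0.14389019, -0.2832102 , -0.11223259]), 'ft_torque': array([-0.04371331, -0.0034639 ,  0.00902611]), 'grip_force': 0.0, 'gripper_width': 0.995347626969208}
```

View pics/scene0.png

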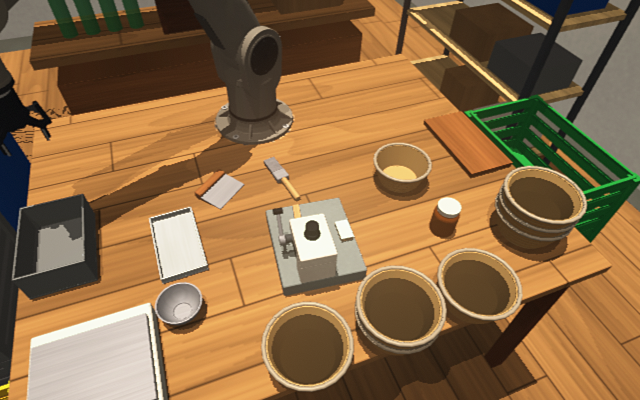

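View pics/top0.png

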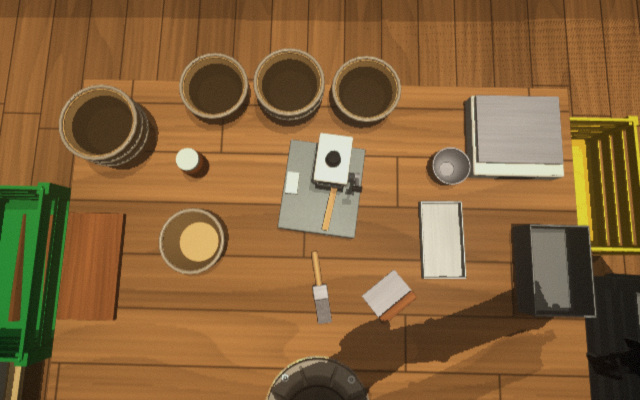

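The top view shows the coder's base corners near (291,140), (366,150), (354,238) and (278,228). The wand handle is at (328,215), the cap at (333,158), the tray at (442,240) on the right, and the basket at (193,240). I'll zoom in to get exact pixels.

```bash
cat > h.py <<'E'
import numpy as np, cv2
from scipy.spatial.transform import Rotation as R
from rig import calibration
def ray(n,uv,z):
    c=calibration(n); d=R.from_quat(c['orientation']).apply([(uv[0]-c['cx'])/c['fx'],(uv[1]-c['cy'])/c['fy'],1])
    p=c['position']; return p+d*(z-p[2])/d[2]
def proj(n,P):
    c=calibration(n); q=R.from_quat(c['orientation']).inv().apply(np.atleast_2d(P)-c['position'])
    return q[:,:2]/q[:,2:]*c['fx']+[c['cx'],c['cy']]
E
python3 - <<'E'
import cv2
a=cv2.imread('pics/top0.png')[125:275,270:470]; cv2.imwrite('pics/t1.png',cv2.resize(a,None,fx=4,fy=4,interpolation=cv2.INTER_CUBIC))
a=cv2.imread('pics/scene0.png')[180:300,240:380]; cv2.imwrite('pics/s1.png',cv2.resize(a,None,fx=5,fy=5,interpolation=cv2.INTER_CUBIC))
E
```

```text
(no output)
```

View pics/t1.png

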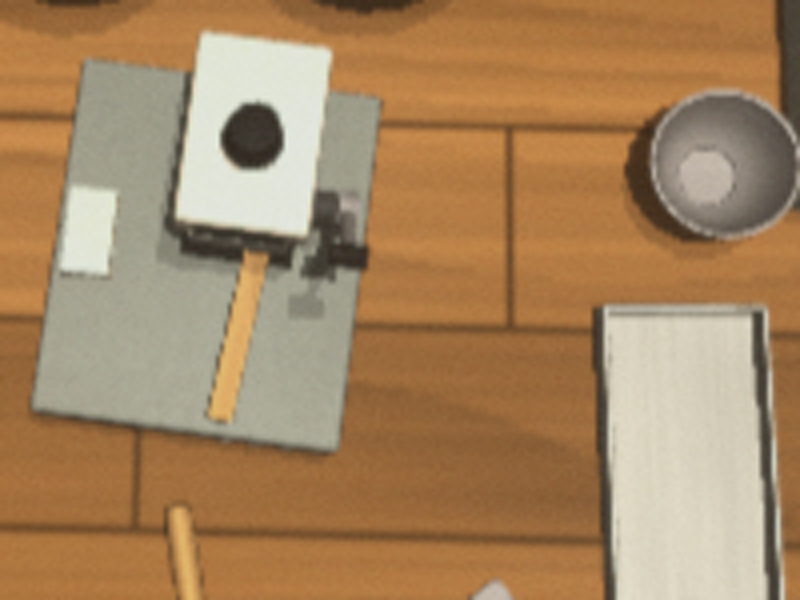

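View pics/s1.png

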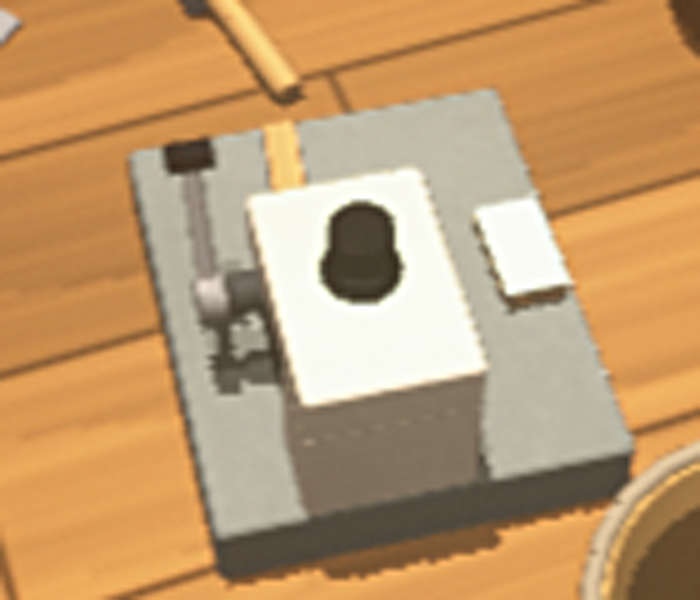

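```bash
python3 - <<'E'
from h import *
f=lambda u,v:(270+u/4-.4,125+v/4-.4)
C=np.array([ray('top',f(*p),45)[:2] for p in [(85,60),(381,98),(335,451),(33,409)]])  # back-left, back-right, front-right, front-left
print(C.round(1)); M=np.array([[130,130],[130,-90],[-130,-90],[-130,130]],float)
mc,cc=M.mean(0),C.mean(0); H=(M-mc).T@(C-cc); th=np.arctan2(H[0,1]-H[1,0],H[0,0]+H[1,1])
r=R.from_euler('z',th).as_matrix()[:2,:2]; o=cc-r@mc
print('coder',o,th,'res',(C-(M@r.T+o)).round(1).tolist())
W=lambda p:np.r_[o+r@np.array(p[:2],float),p[2]]
L=lambda P:(r.T@(np.array(P)[:2]-o)).round(1)
for z in(182.5,177,170.5): print('cap centre',z,L(ray('top',f(253,135),z)))
for p in [(202,32),(331,46),(309,237),(175,220)]: print('arm',L(ray('top',f(*p),145)))
for p in [(207,417),(231,422),(244,252),(268,255)]: P=ray('top',f(*p),59);print('wand',P.round(1),L(P))
for a in(0,.1,.2,.3):
    t=1-a; T=W((30-75*np.cos(t),-76,105+75*np.sin(t))); print('tip',a,T.round(1),((proj('top',T)[0]-[269.6,124.6])*4).round(),((proj('scene',T)[0]-[239.6,179.6])*5).round())
print('cap top proj', [((proj('scene',W((60,0,z)))[0]-[239.6,179.6])*5).round() for z in (182.5,176,170.5)])
for p in [(420.5,202),(463,201.5),(466,278),(422,278)]: print('tray',ray('top',p,22).round(1))
E
python3 - <<'E'
import cv2
a=cv2.imread('pics/top0.png')[190:290,400:490]; cv2.imwrite('pics/tr.png',cv2.resize(a,None,fx=5,fy=5,interpolation=cv2.INTER_CUBIC))
E
```

```text
[[ 753.7   93.3]
 [ 730.  -122.1]
 [ 474.8  -91.1]
 [ 499.2  121.5]]
coder [612.151879   -19.46194248] -0.11428518126161198 res [[-2.4, -1.6], [-1.0, 1.6], [2.0, 3.0], [1.4, -3.0]]
cap centre 182.5 [54.3  0.6]
cap centre 177 [55.7  0.6]
cap centre 170.5 [57.3  0.5]
arm [128.6  43. ]
arm [130.7 -42.9]
arm [  1.3 -44.6]
arm [ 0.5 43.2]
wand [495.6  -0.9  59. ] [-118.     5.2]
wand [492.5 -17.6  59. ] [-119.1  -11.8]
wand [612.2 -24.5  59. ] [ 0.6 -5. ]
wand [610.5 -41.4  59. ] [  0.8 -22. ]
tip 0 [593.  -93.8 168.1] [359. 255.] [177. 161.]
tip 0.1 [587.  -93.1 163.7] [357. 266.] [175. 158.]
tip 0.2 [581.4 -92.4 158.8] [355. 276.] [174. 156.]
tip 0.3 [576.3 -91.8 153.3] [353. 285.] [173. 156.]
cap top proj [array([361., 224.]), array([361., 232.]), array([361., 239.])]
tray [ 582.2 -286.6   22. ]
tray [ 586.4 -409.5   22. ]
tray [ 369.3 -410.8   22. ]
tray [ 366.4 -287.2   22. ]
```

View pics/tr.png

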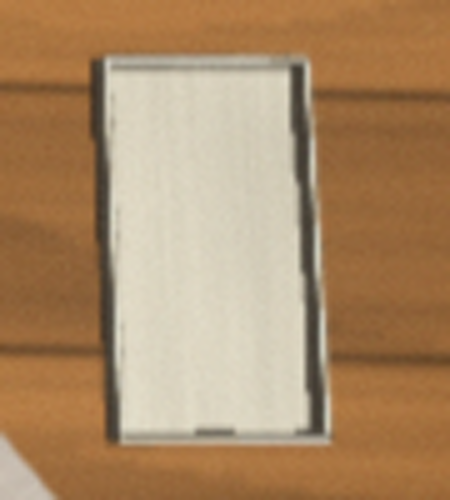

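The tray is upright along x, with rim corners at crop (105,58), (307,58), (328,440) and (117,440). That puts its centre near (476,-348) with yaw about 0. The fit checks out: the wand's pad end comes out 41 mm under the head, and the cap is almost proud. First move: turn the tool to the wand's yaw (-0.20).

```bash
cat >> h.py <<'E'
th=-.114; o=np.array([612.2,-19.5]); rc=R.from_euler('z',th).as_matrix()[:2,:2]
W=lambda x,y:o+rc@np.array([x,y],float)
def go(x,y,z,yaw=None):
    """print tool-axis shifts (units of 20 mm) and turn (units of 0.1 rad) to a world target, tool down"""
    from rig import sensors
    s=sensors.get_state(); T=R.from_quat(s['tcp_rot']); d=T.inv().apply(np.array([x,y,z])-s['ee_pos'])/20
    a=T.as_matrix(); cur=np.arctan2(a[1,0],a[0,0])
    print('t',round(s['t'],2),'pos',s['ee_pos'].round(1),'yaw',cur.round(3),'down',a[:,2].round(3),'F',s['force'].round(1),'w',round(s['gripper_width'],3))
    print('shift',d.round(2),'rz', None if yaw is None else round((cur-yaw)/.1,2))
E
echo ok
```

```text
ok
```

Request:
{"api": "step_arm", "payload": {
  "rows": [
    {"rz":0.93},
    {"rz":0.93},
    {"rz":0.93},
    {"rz":0.93},
    {"rz":0.93},
    {"rz":0.93}
  ],
  "grip": 0.55
}}

```text
validation failed for argument at $.ro...
```

```bash
python3 -c "
from h import *
go(538,-18.3,150,-.2)"
```

```text
t 0.1 pos [ 235.  -632.4  230.7] yaw 0.356 down [-0.     0.001 -1.   ] F [ 0.1 -0.3 -0.1] w 0.995
shift [ 24.9  -23.5    4.06] rz 5.56
```

Request:
{"api": "step_arm", "payload": {
  "rows": [
    {"dx":0,"dy":0,"dz":0,"rx":0,"ry":0,"rz":0.93},
    {"dx":0,"dy":0,"dz":0,"rx":0,"ry":0,"rz":0.93},
    {"dx":0,"dy":0,"dz":0,"rx":0,"ry":0,"rz":0.93},
    {"dx":0,"dy":0,"dz":0,"rx":0,"ry":0,"rz":0.93},
    {"dx":0,"dy":0,"dz":0,"rx":0,"ry":0,"rz":0.93},
    {"dx":0,"dy":0,"dz":0,"rx":0,"ry":0,"rz":0.93}
  ],
  "grip": 0.55
}}

```text
t: 0.6
ee_pos: [235.0, -632.5, 230.9]
tcp_rot: [0.995, -0.103, -0.0, -0.0]
force: [-0.9, -0.1, -0.6]
gripper_width: 0.549
grip_force: 0.0
```

```bash
python3 -c "
from h import *
go(538,-18.3,150,-.2)"
```

```text
t 0.6 pos [ 235.  -632.5  230.9] yaw -0.207 down [-0.     0.001 -1.   ] F [-0.9 -0.1 -0.6] w 0.549
shift [  8.52 -33.16   4.06] rz -0.07
```

Request:
{"api": "step_arm", "payload": {
  "rows": [
    {"dx":0.25,"dy":-1,"dz":0,"rx":0,"ry":0,"rz":0},
    {"dx":0.25,"dy":-1,"dz":0,"rx":0,"ry":0,"rz":0},
    {"dx":0.25,"dy":-1,"dz":0,"rx":0,"ry":0,"rz":0},
    {"dx":0.25,"dy":-1,"dz":0,"rx":0,"ry":0,"rz":0},
    {"dx":0.25,"dy":-1,"dz":0,"rx":0,"ry":0,"rz":0},
    {"dx":0.25,"dy":-1,"dz":0,"rx":0,"ry":0,"rz":0},
    {"dx":0.25,"dy":-1,"dz":0,"rx":0,"ry":0,"rz":0},
    {"dx":0.25,"dy":-1,"dz":0,"rx":0,"ry":0,"rz":0},
    {"dx":0.25,"dy":-1,"dz":0,"rx":0,"ry":0,"rz":0},
    {"dx":0.25,"dy":-1,"dz":0,"rx":0,"ry":0,"rz":0}
  ]
}}

```text
t: 1.43
ee_pos: [324.5, -445.7, 231.1]
tcp_rot: [0.995, -0.101, -0.0, -0.0]
force: [0.0, -0.5, -0.1]
gripper_width: 0.55
grip_force: 0.0
```

Request:
{"api": "step_arm", "payload": {
  "rows": [
    {"dx":0.25,"dy":-1,"dz":0,"rx":0,"ry":0,"rz":0},
    {"dx":0.25,"dy":-1,"dz":0,"rx":0,"ry":0,"rz":0},
    {"dx":0.25,"dy":-1,"dz":0,"rx":0,"ry":0,"rz":0},
    {"dx":0.25,"dy":-1,"dz":0,"rx":0,"ry":0,"rz":0},
    {"dx":0.25,"dy":-1,"dz":0,"rx":0,"ry":0,"rz":0},
    {"dx":0.25,"dy":-1,"dz":0,"rx":0,"ry":0,"rz":0},
    {"dx":0.25,"dy":-1,"dz":0,"rx":0,"ry":0,"rz":0},
    {"dx":0.25,"dy":-1,"dz":0,"rx":0,"ry":0,"rz":0},
    {"dx":0.25,"dy":-1,"dz":0,"rx":0,"ry":0,"rz":0},
    {"dx":0.25,"dy":-1,"dz":0,"rx":0,"ry":0,"rz":0}
  ]
}}

```text
t: 2.27
ee_pos: [413.5, -259.9, 231.2]
tcp_rot: [0.995, -0.101, -0.0, -0.0]
force: [0.3, -0.1, 0.4]
gripper_width: 0.546
grip_force: 0.0
```

Request:
{"api": "step_arm", "payload": {
  "rows": [
    {"dx":0.25,"dy":-1,"dz":0,"rx":0,"ry":0,"rz":0},
    {"dx":0.25,"dy":-1,"dz":0,"rx":0,"ry":0,"rz":0},
    {"dx":0.25,"dy":-1,"dz":0,"rx":0,"ry":0,"rz":0},
    {"dx":0.25,"dy":-1,"dz":0,"rx":0,"ry":0,"rz":0},
    {"dx":0.25,"dy":-1,"dz":0,"rx":0,"ry":0,"rz":0},
    {"dx":0.25,"dy":-1,"dz":0,"rx":0,"ry":0,"rz":0},
    {"dx":0.25,"dy":-1,"dz":0,"rx":0,"ry":0,"rz":0},
    {"dx":0.25,"dy":-1,"dz":0,"rx":0,"ry":0,"rz":0},
    {"dx":0.25,"dy":-1,"dz":0,"rx":0,"ry":0,"rz":0},
    {"dx":0.25,"dy":-1,"dz":0,"rx":0,"ry":0,"rz":0}
  ]
}}

```text
t: 3.1
ee_pos: [502.7, -74.1, 231.2]
tcp_rot: [0.995, -0.101, -0.0, -0.0]
force: [-0.3, -0.5, 0.2]
gripper_width: 0.55
grip_force: 0.0
```

```bash
python3 -c "
from h import *
go(538,-18.3,150,-.2)"
```

```text
t 3.1 pos [502.7 -74.1 231.2] yaw -0.202 down [-0.  0. -1.] F [-0.3 -0.5  0.2] w 0.55
shift [ 1.17 -3.09  4.06] rz -0.02
```

Request:
{"api": "step_arm", "payload": {
  "rows": [
    {"dx":0.3,"dy":-0.78,"dz":0,"rx":0,"ry":0,"rz":0},
    {"dx":0.3,"dy":-0.77,"dz":0,"rx":0,"ry":0,"rz":0},
    {"dx":0.3,"dy":-0.77,"dz":0,"rx":0,"ry":0,"rz":0},
    {"dx":0.27,"dy":-0.77,"dz":0,"rx":0,"ry":0,"rz":0},
    {"dx":0,"dy":0,"dz":1,"rx":0,"ry":0,"rz":0},
    {"dx":0,"dy":0,"dz":1,"rx":0,"ry":0,"rz":0},
    {"dx":0,"dy":0,"dz":1,"rx":0,"ry":0,"rz":0},
    {"dx":0,"dy":0,"dz":1,"rx":0,"ry":0,"rz":0},
    {"dx":0,"dy":0,"dz":1,"rx":0,"ry":0,"rz":0},
    {"dx":0,"dy":0,"dz":0,"rx":0,"ry":0,"rz":0}
  ]
}}

```text
t: 3.93
ee_pos: [535.7, -19.3, 127.9]
tcp_rot: [0.995, -0.101, -0.003, 0.0]
force: [-2.0, -0.5, -0.3]
gripper_width: 0.551
grip_force: 0.0
```

```bash
python3 -c "
from h import *
from rig import capture
go(538,-18.3,49,-.2)
a=capture('top')[125:275,240:440,::-1]; b=capture('scene')[130:280,200:400,::-1]
cv2.imwrite('pics/c1.png',cv2.resize(np.vstack([np.hstack([a,b])]),None,fx=2,fy=2,interpolation=cv2.INTER_CUBIC))"
```

```text
t 3.93 pos [535.7 -19.3 127.9] yaw -0.202 down [-0.005  0.    -1.   ] F [-2.  -0.5 -0.3] w 0.551
shift [ 0.12 -0.08  3.94] rz -0.02
```

View pics/c1.png

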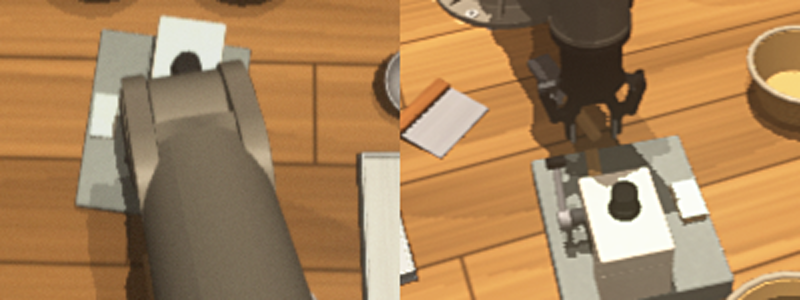

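The fingers, at (572,130) and (615,128) in the picture, straddle the wand and clear the knob at (557,160). Next I descend.

Request:
{"api": "step_arm", "payload": {
  "rows": [
    {"dx":0.1,"dy":-0.05,"dz":0.8,"rx":0,"ry":0,"rz":0},
    {"dx":0,"dy":0,"dz":0.8,"rx":0,"ry":0,"rz":0},
    {"dx":0,"dy":0,"dz":0.8,"rx":0,"ry":0,"rz":0},
    {"dx":0,"dy":0,"dz":0.8,"rx":0,"ry":0,"rz":0},
    {"dx":0,"dy":0,"dz":0.5,"rx":0,"ry":0,"rz":0},
    {"dx":0,"dy":0,"dz":0.2,"rx":0,"ry":0,"rz":0},
    {"dx":0,"dy":0,"dz":0,"rx":0,"ry":0,"rz":0},
    {"dx":0,"dy":0,"dz":0,"rx":0,"ry":0,"rz":0}
  ]
}}

```text
t: 4.7
ee_pos: [540.6, -18.6, 54.2]
tcp_rot: [0.995, -0.101, 0.0, -0.0]
force: [-0.5, -1.3, 0.6]
gripper_width: 0.552
grip_force: 0.0
```

Request:
{"api": "step_arm", "payload": {
  "rows": [
    {"dx":0,"dy":0,"dz":0,"rx":0,"ry":0,"rz":0},
    {"dx":0,"dy":0,"dz":0,"rx":0,"ry":0,"rz":0},
    {"dx":0,"dy":0,"dz":0,"rx":0,"ry":0,"rz":0},
    {"dx":0,"dy":0,"dz":0,"rx":0,"ry":0,"rz":0},
    {"dx":0,"dy":0,"dz":0,"rx":0,"ry":0,"rz":0},
    {"dx":0,"dy":0,"dz":0,"rx":0,"ry":0,"rz":0}
  ],
  "grip": 0.3,
  "grip_force": 25
}}

```text
t: 5.2
ee_pos: [540.1, -18.7, 53.5]
tcp_rot: [0.995, -0.101, 0.0, -0.0]
force: [0.4, -0.6, 0.0]
gripper_width: 0.3
grip_force: 0.0
```

```bash
python3 -c "
from h import *
go(538,-18.3,48,-.2)"
```

```text
t 5.2 pos [540.1 -18.7  53.5] yaw -0.202 down [ 0.  0. -1.] F [ 0.4 -0.6  0. ] w 0.3
shift [-0.11  0.    0.27] rz -0.02
```

Request:
{"api": "step_arm", "payload": {
  "rows": [
    {"dx":0,"dy":0,"dz":0.14,"rx":0,"ry":0,"rz":0},
    {"dx":0,"dy":0,"dz":0.13,"rx":0,"ry":0,"rz":0},
    {"dx":0,"dy":0,"dz":0,"rx":0,"ry":0,"rz":0},
    {"dx":0,"dy":0,"dz":0,"rx":0,"ry":0,"rz":0}
  ]
}}

```text
t: 5.53
ee_pos: [539.9, -18.6, 47.6]
tcp_rot: [0.995, -0.101, -0.0, -0.0]
force: [-0.0, -0.5, -0.6]
gripper_width: 0.298
grip_force: 0.0
```

Request:
{"api": "step_arm", "payload": {
  "rows": [
    {"dx":0,"dy":0,"dz":0,"rx":0,"ry":0,"rz":0},
    {"dx":0,"dy":0,"dz":0,"rx":0,"ry":0,"rz":0},
    {"dx":0,"dy":0,"dz":0,"rx":0,"ry":0,"rz":0},
    {"dx":0,"dy":0,"dz":0,"rx":0,"ry":0,"rz":0},
    {"dx":0,"dy":0,"dz":0,"rx":0,"ry":0,"rz":0},
    {"dx":0,"dy":0,"dz":0,"rx":0,"ry":0,"rz":0}
  ],
  "grip": 0,
  "grip_force": 30
}}

```text
t: 6.03
ee_pos: [540.1, -18.6, 47.9]
tcp_rot: [0.995, -0.101, -0.0, -0.0]
force: [-0.0, 0.1, -0.4]
gripper_width: 0.2
grip_force: 29.6
```

Gripped: the opening reads 17 mm at 30 N. Next I draw the wand straight out.

Request:
{"api": "step_arm", "payload": {
  "rows": [
    {"dx":-0.2,"dy":0,"dz":-0.05,"rx":0,"ry":0,"rz":0},
    {"dx":-0.4,"dy":0,"dz":0,"rx":0,"ry":0,"rz":0},
    {"dx":-0.5,"dy":0,"dz":0,"rx":0,"ry":0,"rz":0},
    {"dx":-0.5,"dy":0,"dz":0,"rx":0,"ry":0,"rz":0},
    {"dx":-0.5,"dy":0,"dz":0,"rx":0,"ry":0,"rz":0},
    {"dx":-0.5,"dy":0,"dz":0,"rx":0,"ry":0,"rz":0},
    {"dx":-0.5,"dy":0,"dz":0,"rx":0,"ry":0,"rz":0},
    {"dx":-0.5,"dy":0,"dz":0,"rx":0,"ry":0,"rz":0},
    {"dx":-0.2,"dy":0,"dz":0,"rx":0,"ry":0,"rz":0},
    {"dx":0,"dy":0,"dz":0,"rx":0,"ry":0,"rz":0}
  ]
}}

```text
t: 6.87
ee_pos: [464.6, -3.2, 49.0]
tcp_rot: [0.995, -0.101, -0.0, 0.0]
force: [0.2, 0.4, -0.1]
gripper_width: 0.2
grip_force: 29.6
```

```bash
python3 -c "
from h import *
from rig import capture
go(441,-350,220,0)
b=capture('scene')[130:280,180:380,::-1]
cv2.imwrite('pics/c2.png',cv2.resize(b,None,fx=4,fy=4,interpolation=cv2.INTER_CUBIC))"
```

```text
t 6.87 pos [464.6  -3.2  49. ] yaw -0.202 down [-0. -0. -1.] F [ 0.2  0.4 -0.1] w 0.2
shift [ 2.32 17.23 -8.55] rz -2.02
```

View pics/c2.png

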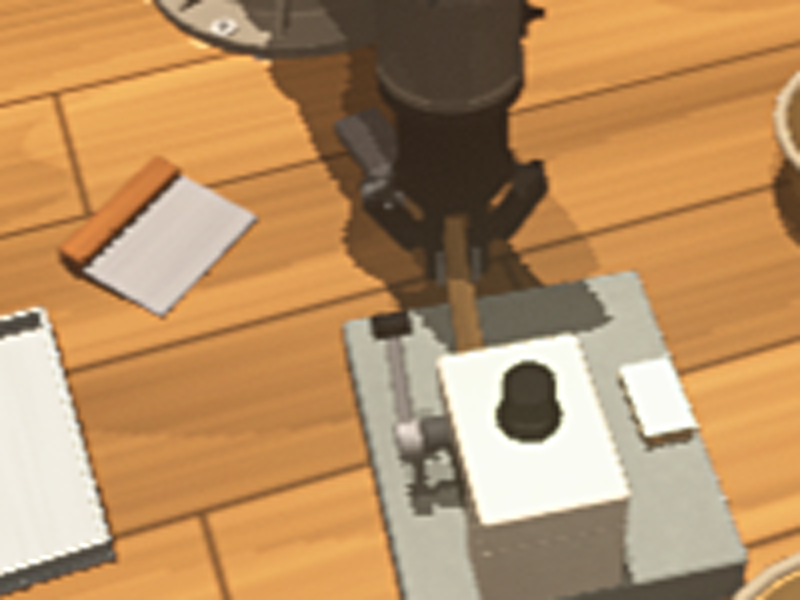

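The wand has come with the fingers, its pad clear in front of the head. Next: lift, turn and carry it to the tray.

Request:
{"api": "step_arm", "payload": {
  "rows": [
    {"dx":0,"dy":0,"dz":-0.5,"rx":0,"ry":0,"rz":0},
    {"dx":0,"dy":0,"dz":-1,"rx":0,"ry":0,"rz":0},
    {"dx":0,"dy":0,"dz":-1,"rx":0,"ry":0,"rz":0},
    {"dx":0,"dy":0,"dz":-1,"rx":0,"ry":0,"rz":0},
    {"dx":0,"dy":0,"dz":-1,"rx":0,"ry":0,"rz":0},
    {"dx":0,"dy":0,"dz":-1,"rx":0,"ry":0,"rz":0},
    {"dx":0,"dy":0,"dz":-1,"rx":0,"ry":0,"rz":0},
    {"dx":0,"dy":0,"dz":-1,"rx":0,"ry":0,"rz":0},
    {"dx":0,"dy":0,"dz":-1,"rx":0,"ry":0,"rz":-1},
    {"dx":0,"dy":0,"dz":0,"rx":0,"ry":0,"rz":-1}
  ]
}}

```text
t: 7.75
ee_pos: [467.6, -3.2, 223.4]
tcp_rot: [1.0, 0.001, 0.003, -0.0]
force: [1.1, 0.2, -0.1]
gripper_width: 0.197
grip_force: 29.6
```

Request:
{"api": "step_arm", "payload": {
  "rows": [
    {"dx":0,"dy":0.8,"dz":0,"rx":0,"ry":0,"rz":0},
    {"dx":0,"dy":1,"dz":0,"rx":0,"ry":0,"rz":0},
    {"dx":0,"dy":1,"dz":0,"rx":0,"ry":0,"rz":0},
    {"dx":0,"dy":1,"dz":0,"rx":0,"ry":0,"rz":0},
    {"dx":0,"dy":1,"dz":0,"rx":0,"ry":0,"rz":0},
    {"dx":0,"dy":1,"dz":0,"rx":0,"ry":0,"rz":0},
    {"dx":0,"dy":1,"dz":0,"rx":0,"ry":0,"rz":0},
    {"dx":0,"dy":1,"dz":0,"rx":0,"ry":0,"rz":0},
    {"dx":0,"dy":1,"dz":0,"rx":0,"ry":0,"rz":0},
    {"dx":0,"dy":0,"dz":0,"rx":0,"ry":0,"rz":0}
  ]
}}

```text
t: 8.58
ee_pos: [465.1, -183.2, 219.8]
tcp_rot: [1.0, -0.003, 0.0, 0.0]
force: [-0.1, -0.7, -0.9]
gripper_width: 0.201
grip_force: 29.6
```

```bash
python3 -c "
from h import *
go(443,-349,100,0)"
```

```text
t 8.58 pos [ 465.1 -183.2  219.8] yaw -0.006 down [ 0.001 -0.001 -1.   ] F [-0.1 -0.7 -0.9] w 0.201
shift [-1.06  8.29  5.99] rz -0.06
```

Request:
{"api": "step_arm", "payload": {
  "rows": [
    {"dx":-0.12,"dy":0.92,"dz":0,"rx":0,"ry":0,"rz":0},
    {"dx":-0.12,"dy":0.92,"dz":0,"rx":0,"ry":0,"rz":0},
    {"dx":-0.12,"dy":0.92,"dz":0,"rx":0,"ry":0,"rz":0},
    {"dx":-0.12,"dy":0.92,"dz":0,"rx":0,"ry":0,"rz":0},
    {"dx":-0.12,"dy":0.92,"dz":0,"rx":0,"ry":0,"rz":0},
    {"dx":-0.12,"dy":0.92,"dz":0,"rx":0,"ry":0,"rz":0},
    {"dx":-0.12,"dy":0.92,"dz":0,"rx":0,"ry":0,"rz":0},
    {"dx":-0.11,"dy":0.92,"dz":0,"rx":0,"ry":0,"rz":0},
    {"dx":-0.11,"dy":0.92,"dz":0,"rx":0,"ry":0,"rz":0},
    {"dx":0,"dy":0,"dz":0,"rx":0,"ry":0,"rz":0}
  ]
}}

```text
t: 9.42
ee_pos: [442.9, -348.2, 219.6]
tcp_rot: [1.0, -0.003, 0.0, 0.001]
force: [-0.4, -0.5, -0.9]
gripper_width: 0.201
grip_force: 29.6
```

Request:
{"api": "step_arm", "payload": {
  "rows": [
    {"dx":0,"dy":0,"dz":1,"rx":0,"ry":0,"rz":0},
    {"dx":0,"dy":0,"dz":1,"rx":0,"ry":0,"rz":0},
    {"dx":0,"dy":0,"dz":1,"rx":0,"ry":0,"rz":0},
    {"dx":0,"dy":0,"dz":1,"rx":0,"ry":0,"rz":0},
    {"dx":0,"dy":0,"dz":1,"rx":0,"ry":0,"rz":0},
    {"dx":0,"dy":0,"dz":1,"rx":0,"ry":0,"rz":0},
    {"dx":0,"dy":0,"dz":1,"rx":0,"ry":0,"rz":0},
    {"dx":0,"dy":0,"dz":0,"rx":0,"ry":0,"rz":0}
  ]
}}

```text
t: 10.08
ee_pos: [442.6, -343.3, 76.2]
tcp_rot: [1.0, -0.001, -0.002, -0.001]
force: [-0.8, 1.0, -0.9]
gripper_width: 0.203
grip_force: 29.6
```

```bash
python3 -c "
from h import *
from rig import capture
go(443,-349,8,0)
b=capture('scene')[170:310,80:280,::-1]; a=capture('top')[160:300,340:540,::-1]
cv2.imwrite('pics/c3.png',cv2.resize(np.hstack([a,b]),None,fx=2,fy=2,interpolation=cv2.INTER_CUBIC))"
```

```text
t 10.08 pos [ 442.6 -343.3   76.2] yaw -0.002 down [-0.004  0.003 -1.   ] F [-0.8  1.  -0.9] w 0.203
shift [0.03 0.29 3.41] rz -0.02
```

View pics/c3.png

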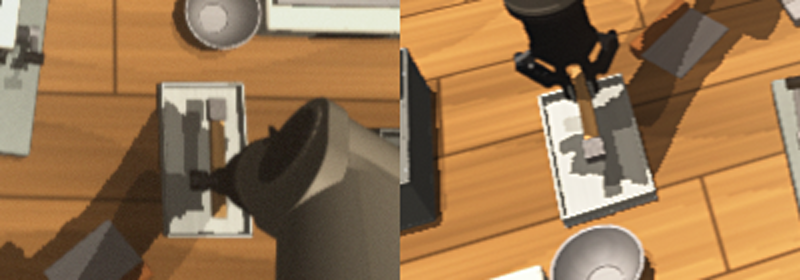

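The wand is held level over the tray, with its pad at (217,108) inside the rim. Next I lower it gently.

Request:
{"api": "step_arm", "payload": {
  "rows": [
    {"dx":0,"dy":0,"dz":0.7,"rx":0,"ry":0,"rz":0},
    {"dx":0,"dy":0,"dz":0.7,"rx":0,"ry":0,"rz":0},
    {"dx":0,"dy":0,"dz":0.7,"rx":0,"ry":0,"rz":0},
    {"dx":0,"dy":0,"dz":0.5,"rx":0,"ry":0,"rz":0},
    {"dx":0,"dy":0,"dz":0.4,"rx":0,"ry":0,"rz":0},
    {"dx":0,"dy":0,"dz":0.1,"rx":0,"ry":0,"rz":0},
    {"dx":0,"dy":0,"dz":0,"rx":0,"ry":0,"rz":0},
    {"dx":0,"dy":0,"dz":0,"rx":0,"ry":0,"rz":0}
  ]
}}

```text
t: 10.85
ee_pos: [444.0, -345.1, 17.5]
tcp_rot: [1.0, -0.001, 0.0, 0.0]
force: [0.9, -0.3, -1.0]
gripper_width: 0.204
grip_force: 29.6
```

```bash
python3 -c "
from h import *
go(443,-349,7,0)"
```

```text
t 10.85 pos [ 444.  -345.1   17.5] yaw -0.002 down [ 0.001 -0.    -1.   ] F [ 0.9 -0.3 -1. ] w 0.204
shift [-0.05  0.19  0.53] rz -0.02
```

Request:
{"api": "step_arm", "payload": {
  "rows": [
    {"dx":0,"dy":0,"dz":0.2,"rx":0,"ry":0,"rz":0},
    {"dx":0,"dy":0,"dz":0.2,"rx":0,"ry":0,"rz":0},
    {"dx":0,"dy":0,"dz":0.1,"rx":0,"ry":0,"rz":0},
    {"dx":0,"dy":0,"dz":0,"rx":0,"ry":0,"rz":0},
    {"dx":0,"dy":0,"dz":0,"rx":0,"ry":0,"rz":0},
    {"dx":0,"dy":0,"dz":0,"rx":0,"ry":0,"rz":0}
  ]
}}

```text
t: 11.35
ee_pos: [443.7, -344.9, 6.9]
tcp_rot: [1.0, -0.001, 0.0, -0.0]
force: [-0.7, 1.3, 2.9]
gripper_width: 0.197
grip_force: 29.9
```

Request:
{"api": "step_arm", "payload": {
  "rows": [
    {"dx":0,"dy":0,"dz":0,"rx":0,"ry":0,"rz":0},
    {"dx":0,"dy":0,"dz":0,"rx":0,"ry":0,"rz":0},
    {"dx":0,"dy":0,"dz":0,"rx":0,"ry":0,"rz":0},
    {"dx":0,"dy":0,"dz":0,"rx":0,"ry":0,"rz":0},
    {"dx":0,"dy":0,"dz":-0.3,"rx":0,"ry":0,"rz":0},
    {"dx":0,"dy":0,"dz":-0.7,"rx":0,"ry":0,"rz":0},
    {"dx":0,"dy":0,"dz":-1,"rx":0,"ry":0,"rz":0},
    {"dx":0,"dy":0,"dz":-1,"rx":0,"ry":0,"rz":0},
    {"dx":0,"dy":0,"dz":-1,"rx":0,"ry":0,"rz":0},
    {"dx":0,"dy":0,"dz":-1,"rx":0,"ry":0,"rz":0}
  ],
  "grip": 0.45
}}

```text
t: 12.18
ee_pos: [443.5, -344.9, 108.3]
tcp_rot: [1.0, -0.001, 0.0, 0.0]
force: [-0.7, -0.2, 0.2]
gripper_width: 0.449
grip_force: 0.0
```

Request:
{"api": "step_arm", "payload": {
  "rows": [
    {"dx":0,"dy":0,"dz":-1,"rx":0,"ry":0,"rz":0},
    {"dx":0,"dy":0,"dz":-1,"rx":0,"ry":0,"rz":0},
    {"dx":0,"dy":0,"dz":-1,"rx":0,"ry":0,"rz":0},
    {"dx":0,"dy":0,"dz":-1,"rx":0,"ry":0,"rz":0},
    {"dx":0,"dy":0,"dz":-1,"rx":0,"ry":0,"rz":0},
    {"dx":0,"dy":0,"dz":-1,"rx":0,"ry":0,"rz":0},
    {"dx":0,"dy":0,"dz":-0.3,"rx":0,"ry":0,"rz":1},
    {"dx":0,"dy":0,"dz":0,"rx":0,"ry":0,"rz":0.14},
    {"dx":0,"dy":0,"dz":0,"rx":0,"ry":0,"rz":0}
  ],
  "grip": 0
}}

```text
t: 12.93
ee_pos: [443.6, -344.8, 233.2]
tcp_rot: [0.998, -0.058, 0.0, 0.0]
force: [-0.2, 0.3, -0.3]
gripper_width: -0.004
grip_force: 0.0
```

```bash
python3 -c "
from h import *
from rig import capture
p=W(60,0);print(p)
go(*p,225,-.114)
b=capture('scene')[170:310,80:280,::-1]
cv2.imwrite('pics/c4.png',cv2.resize(b,None,fx=2,fy=2,interpolation=cv2.INTER_CUBIC))"
```

```text
[671.81054206 -26.32519418]
t 12.93 pos [ 443.6 -344.8  233.2] yaw -0.115 down [ 0.001 -0.    -1.   ] F [-0.2  0.3 -0.3] w -0.004
shift [  9.5  -17.13   0.41] rz -0.01
```

View pics/c4.png

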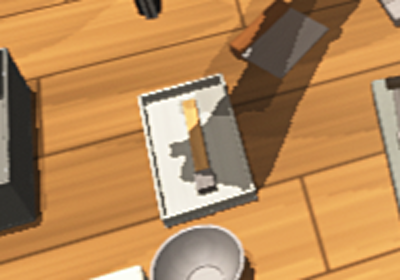

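The wand lies flat in the tray, handle at (188,105) and pad at (206,183), both inside the walls. Next is the cap.

Request:
{"api": "step_arm", "payload": {
  "rows": [
    {"dx":0.53,"dy":-0.95,"dz":0,"rx":0,"ry":0,"rz":0},
    {"dx":0.53,"dy":-0.95,"dz":0,"rx":0,"ry":0,"rz":0},
    {"dx":0.53,"dy":-0.95,"dz":0,"rx":0,"ry":0,"rz":0},
    {"dx":0.53,"dy":-0.95,"dz":0,"rx":0,"ry":0,"rz":0},
    {"dx":0.53,"dy":-0.95,"dz":0,"rx":0,"ry":0,"rz":0},
    {"dx":0.53,"dy":-0.95,"dz":0,"rx":0,"ry":0,"rz":0},
    {"dx":0.53,"dy":-0.95,"dz":0,"rx":0,"ry":0,"rz":0},
    {"dx":0.53,"dy":-0.95,"dz":0,"rx":0,"ry":0,"rz":0},
    {"dx":0.53,"dy":-0.95,"dz":0,"rx":0,"ry":0,"rz":0}
  ]
}}

```text
t: 13.73
ee_pos: [558.2, -185.1, 231.8]
tcp_rot: [0.998, -0.057, -0.001, -0.0]
force: [0.4, -0.0, 0.6]
gripper_width: 0.001
grip_force: 0.0
```

Request:
{"api": "step_arm", "payload": {
  "rows": [
    {"dx":0.53,"dy":-0.95,"dz":0,"rx":0,"ry":0,"rz":0},
    {"dx":0.53,"dy":-0.95,"dz":0,"rx":0,"ry":0,"rz":0},
    {"dx":0.53,"dy":-0.95,"dz":0,"rx":0,"ry":0,"rz":0},
    {"dx":0.53,"dy":-0.95,"dz":0,"rx":0,"ry":0,"rz":0},
    {"dx":0.53,"dy":-0.95,"dz":0,"rx":0,"ry":0,"rz":0},
    {"dx":0.53,"dy":-0.95,"dz":0,"rx":0,"ry":0,"rz":0},
    {"dx":0.53,"dy":-0.95,"dz":0,"rx":0,"ry":0,"rz":0},
    {"dx":0.53,"dy":-0.95,"dz":0,"rx":0,"ry":0,"rz":0},
    {"dx":0.53,"dy":-0.95,"dz":0,"rx":0,"ry":0,"rz":0},
    {"dx":0,"dy":0,"dz":0,"rx":0,"ry":0,"rz":0}
  ]
}}

```text
t: 14.57
ee_pos: [673.9, -22.5, 231.3]
tcp_rot: [0.999, -0.055, -0.001, -0.001]
force: [-0.8, 1.1, 0.8]
gripper_width: -0.003
grip_force: 0.0
```

```bash
python3 -c "
from h import *
go(*W(59,0),190,-.114)"
```

```text
t 14.57 pos [673.9 -22.5 231.3] yaw -0.109 down [-0.002  0.002 -1.   ] F [-0.8  1.1  0.8] w -0.003
shift [-0.13  0.2   2.06] rz 0.05
```

Request:
{"api": "step_arm", "payload": {
  "rows": [
    {"dx":0,"dy":0,"dz":0.7,"rx":0,"ry":0,"rz":0},
    {"dx":0,"dy":0,"dz":0.7,"rx":0,"ry":0,"rz":0},
    {"dx":0,"dy":0,"dz":0.6,"rx":0,"ry":0,"rz":0},
    {"dx":0,"dy":0,"dz":0,"rx":0,"ry":0,"rz":0},
    {"dx":0,"dy":0,"dz":0,"rx":0,"ry":0,"rz":0}
  ]
}}

```text
t: 14.98
ee_pos: [672.2, -27.6, 191.9]
tcp_rot: [0.998, -0.058, -0.001, 0.0]
force: [0.7, 0.5, 1.5]
gripper_width: 0.001
grip_force: 0.0
```

```bash
python3 -c "
from h import *
go(*W(59,0),170,-.114)"
```

```text
t 14.98 pos [672.2 -27.6 191.9] yaw -0.116 down [-0.002  0.    -1.   ] F [0.7 0.5 1.5] w 0.001
shift [-0.08 -0.06  1.1 ] rz -0.02
```

Press in small steps.

Request:
{"api": "step_arm", "payload": {
  "rows": [
    {"dx":0,"dy":0,"dz":0.25,"rx":0,"ry":0,"rz":0},
    {"dx":0,"dy":0,"dz":0.25,"rx":0,"ry":0,"rz":0},
    {"dx":0,"dy":0,"dz":0.2,"rx":0,"ry":0,"rz":0},
    {"dx":0,"dy":0,"dz":0,"rx":0,"ry":0,"rz":0},
    {"dx":0,"dy":0,"dz":0,"rx":0,"ry":0,"rz":0}
  ]
}}

```text
t: 15.4
ee_pos: [672.8, -27.4, 178.9]
tcp_rot: [0.998, -0.058, -0.0, -0.0]
force: [-0.8, 0.2, -0.8]
gripper_width: -0.001
grip_force: 0.0
```

Request:
{"api": "step_arm", "payload": {
  "rows": [
    {"dx":0,"dy":0,"dz":0.15,"rx":0,"ry":0,"rz":0},
    {"dx":0,"dy":0,"dz":0.15,"rx":0,"ry":0,"rz":0},
    {"dx":0,"dy":0,"dz":0,"rx":0,"ry":0,"rz":0},
    {"dx":0,"dy":0,"dz":0,"rx":0,"ry":0,"rz":0}
  ]
}}

```text
t: 15.73
ee_pos: [672.8, -27.4, 172.9]
tcp_rot: [0.998, -0.058, -0.0, -0.0]
force: [0.1, -0.0, -0.5]
gripper_width: -0.003
grip_force: 0.0
```

Request:
{"api": "step_arm", "payload": {
  "rows": [
    {"dx":0,"dy":0,"dz":0.1,"rx":0,"ry":0,"rz":0},
    {"dx":0,"dy":0,"dz":0.1,"rx":0,"ry":0,"rz":0},
    {"dx":0,"dy":0,"dz":0,"rx":0,"ry":0,"rz":0}
  ]
}}

```text
t: 15.98
ee_pos: [673.0, -27.4, 170.5]
tcp_rot: [0.998, -0.058, 0.0, -0.0]
force: [-6.6, 0.5, 18.7]
gripper_width: 0.001
grip_force: 9.2
```

```bash
python3 -c "
from h import *
from rig import capture
go(*W(60,0),165,-.114)
b=capture('scene')[140:290,210:410,::-1]
cv2.imwrite('pics/c5.png',cv2.resize(b,None,fx=4,fy=4,interpolation=cv2.INTER_CUBIC))"
```

```text
t 15.98 pos [673.  -27.4 170.5] yaw -0.116 down [ 0.001 -0.    -1.   ] F [-6.6  0.5 18.7] w 0.001
shift [-0.07 -0.05  0.27] rz -0.02
```

View pics/c5.png

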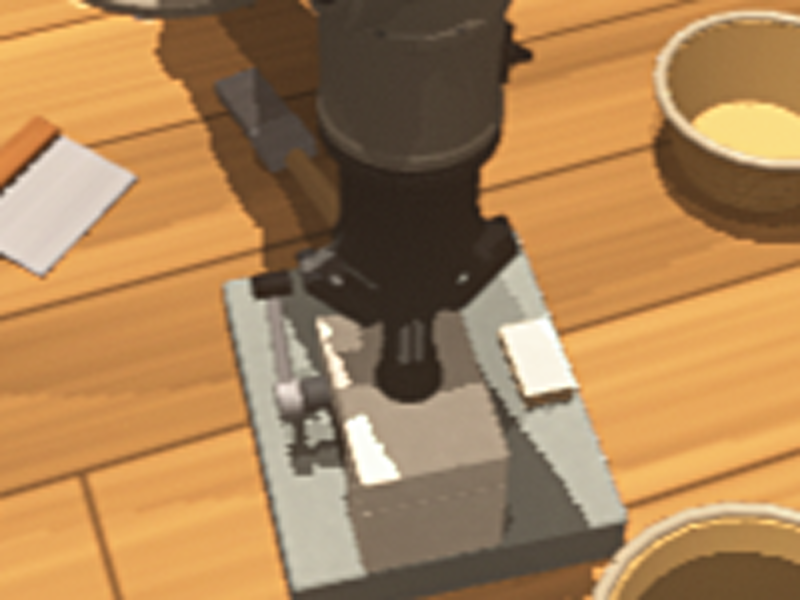

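The fingers stand on the cap at (408,380). I'll hold briefly to see whether the force stays, which would mean the hard stop.

Request:
{"api": "step_arm", "payload": {
  "rows": [
    {"dx":0,"dy":0,"dz":0,"rx":0,"ry":0,"rz":0},
    {"dx":0,"dy":0,"dz":0,"rx":0,"ry":0,"rz":0},
    {"dx":0,"dy":0,"dz":0,"rx":0,"ry":0,"rz":0}
  ]
}}

```text
t: 16.28
ee_pos: [673.0, -27.4, 170.5]
tcp_rot: [0.998, -0.058, 0.001, -0.0]
force: [-6.5, -0.3, 18.4]
gripper_width: -0.003
grip_force: 9.4
```

Request:
{"api": "step_arm", "payload": {
  "rows": [
    {"dx":0,"dy":0,"dz":0.05,"rx":0,"ry":0,"rz":0},
    {"dx":0,"dy":0,"dz":0,"rx":0,"ry":0,"rz":0},
    {"dx":0,"dy":0,"dz":0,"rx":0,"ry":0,"rz":0}
  ]
}}

```text
t: 16.53
ee_pos: [673.1, -27.4, 170.4]
tcp_rot: [0.998, -0.058, 0.001, -0.0]
force: [-12.3, -0.5, 28.4]
gripper_width: -0.004
grip_force: 14.4
```

The force climbs with no further motion, and the height of 170.4 matches fully home. I back off and go above the lever knob.

Request:
{"api": "step_arm", "payload": {
  "rows": [
    {"dx":0,"dy":0,"dz":-0.3,"rx":0,"ry":0,"rz":0},
    {"dx":0,"dy":0,"dz":-1,"rx":0,"ry":0,"rz":0},
    {"dx":0,"dy":0,"dz":-1,"rx":0,"ry":0,"rz":0},
    {"dx":-0.9,"dy":0.86,"dz":0,"rx":0,"ry":0,"rz":0},
    {"dx":-0.9,"dy":0.86,"dz":0,"rx":0,"ry":0,"rz":0},
    {"dx":-0.9,"dy":0.86,"dz":0,"rx":0,"ry":0,"rz":0},
    {"dx":-0.9,"dy":0.86,"dz":0,"rx":0,"ry":0,"rz":0},
    {"dx":0,"dy":0,"dz":0,"rx":0,"ry":0,"rz":0},
    {"dx":0,"dy":0,"dz":0,"rx":0,"ry":0,"rz":0}
  ]
}}

```text
t: 17.28
ee_pos: [592.6, -88.5, 214.2]
tcp_rot: [0.998, -0.059, 0.0, 0.0]
force: [0.8, 0.7, 0.5]
gripper_width: -0.002
grip_force: 0.0
```

```bash
python3 -c "
from h import *
from rig import capture
go(*W(-16,-72),182,-.114)
b=capture('scene')[140:290,210:410,::-1]
cv2.imwrite('pics/c6.png',cv2.resize(b,None,fx=4,fy=4,interpolation=cv2.INTER_CUBIC))"
```

```text
t 17.28 pos [592.6 -88.5 214.2] yaw -0.118 down [ 0. -0. -1.] F [0.8 0.7 0.5] w -0.002
shift [-0.22  0.06  1.61] rz -0.04
```

View pics/c6.png

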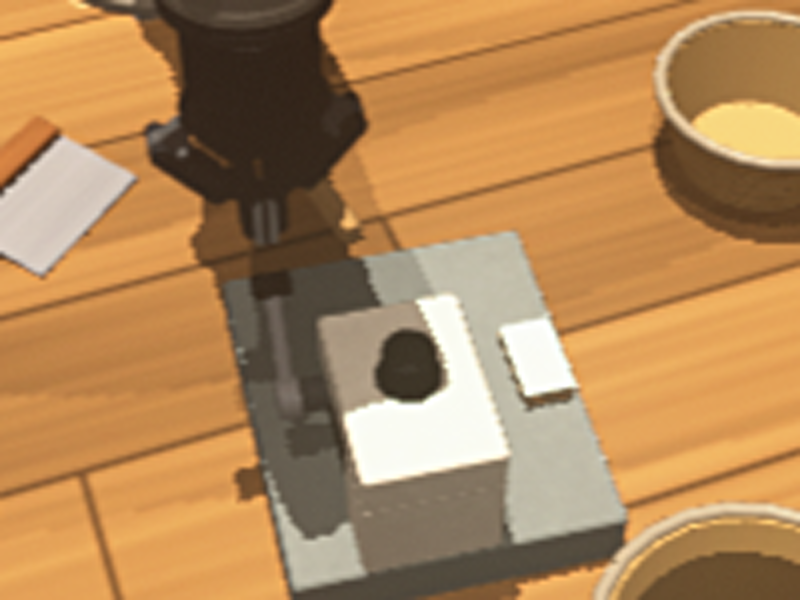

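The cap sits visibly lower now at (410,365), and the fingertips are right above the knob at (270,285). That makes 11 pictures viewed, one over the limit of 10, so the rest goes by force and position only. Next I push the knob down along its arc.

Request:
{"api": "step_arm", "payload": {
  "rows": [
    {"dx":0,"dy":0,"dz":0.75,"rx":0,"ry":0,"rz":0},
    {"dx":-0.2,"dy":0,"dz":0.75,"rx":0,"ry":0,"rz":0},
    {"dx":-0.22,"dy":0,"dz":0.5,"rx":0,"ry":0,"rz":0},
    {"dx":-0.25,"dy":0,"dz":0.5,"rx":0,"ry":0,"rz":0},
    {"dx":-0.25,"dy":0,"dz":0.37,"rx":0,"ry":0,"rz":0},
    {"dx":-0.3,"dy":0,"dz":0.38,"rx":0,"ry":0,"rz":0},
    {"dx":-0.18,"dy":0,"dz":0.45,"rx":0,"ry":0,"rz":0},
    {"dx":-0.17,"dy":0,"dz":0.45,"rx":0,"ry":0,"rz":0},
    {"dx":0,"dy":0,"dz":0,"rx":0,"ry":0,"rz":0}
  ]
}}

```text
t: 18.08
ee_pos: [561.1, -83.2, 129.1]
tcp_rot: [0.998, -0.058, -0.001, -0.0]
force: [-0.6, -0.2, -0.9]
gripper_width: -0.005
grip_force: 0.0
```

```bash
python3 -c "
from h import *
go(*W(-45,-72),113,-.114)"
```

```text
t 18.08 pos [561.1 -83.2 129.1] yaw -0.116 down [-0.002  0.    -1.   ] F [-0.6 -0.2 -0.9] w -0.005
shift [-0.07  0.15  0.81] rz -0.02
```

Request:
{"api": "step_arm", "payload": {
  "rows": [
    {"dx":-0.05,"dy":0,"dz":0.3,"rx":0,"ry":0,"rz":0},
    {"dx":0,"dy":0,"dz":0.3,"rx":0,"ry":0,"rz":0},
    {"dx":0,"dy":0,"dz":0.2,"rx":0,"ry":0,"rz":0},
    {"dx":0,"dy":0,"dz":0,"rx":0,"ry":0,"rz":0},
    {"dx":0,"dy":0,"dz":0,"rx":0,"ry":0,"rz":0}
  ]
}}

```text
t: 18.5
ee_pos: [561.3, -83.6, 114.7]
tcp_rot: [0.998, -0.058, -0.0, -0.0]
force: [0.4, 0.1, 0.0]
gripper_width: -0.001
grip_force: 0.0
```

Request:
{"api": "step_arm", "payload": {
  "rows": [
    {"dx":0,"dy":0,"dz":0.1,"rx":0,"ry":0,"rz":0},
    {"dx":0,"dy":0,"dz":0,"rx":0,"ry":0,"rz":0},
    {"dx":0,"dy":0,"dz":0,"rx":0,"ry":0,"rz":0}
  ]
}}

```text
t: 18.75
ee_pos: [561.3, -83.6, 113.1]
tcp_rot: [0.998, -0.058, 0.0, -0.0]
force: [0.3, 0.2, 0.2]
gripper_width: 0.001
grip_force: 0.0
```

Request:
{"api": "step_arm", "payload": {
  "rows": [
    {"dx":0,"dy":0,"dz":0.1,"rx":0,"ry":0,"rz":0},
    {"dx":0,"dy":0,"dz":0,"rx":0,"ry":0,"rz":0},
    {"dx":0,"dy":0,"dz":0,"rx":0,"ry":0,"rz":0}
  ]
}}

```text
t: 19.0
ee_pos: [561.4, -83.6, 112.0]
tcp_rot: [0.998, -0.058, 0.0, 0.0]
force: [-6.2, -0.4, 18.3]
gripper_width: -0.0
grip_force: 9.0
```

Request:
{"api": "step_arm", "payload": {
  "rows": [
    {"dx":0,"dy":0,"dz":0.05,"rx":0,"ry":0,"rz":0},
    {"dx":0,"dy":0,"dz":0,"rx":0,"ry":0,"rz":0},
    {"dx":0,"dy":0,"dz":0,"rx":0,"ry":0,"rz":0}
  ]
}}

```text
t: 19.25
ee_pos: [561.5, -83.6, 111.6]
tcp_rot: [0.998, -0.058, 0.001, 0.0]
force: [-9.2, 1.0, 27.6]
gripper_width: -0.001
grip_force: 13.6
```

Hard stop at 112 mm, where 113 is expected. I retreat and check numerically that the knob is where the lowered lever should put it.

Request:
{"api": "step_arm", "payload": {
  "rows": [
    {"dx":0,"dy":0,"dz":-0.3,"rx":0,"ry":0,"rz":0},
    {"dx":0,"dy":0,"dz":-1,"rx":0,"ry":0,"rz":0},
    {"dx":0,"dy":0,"dz":-1,"rx":0,"ry":0,"rz":0},
    {"dx":0,"dy":0,"dz":-1,"rx":0,"ry":0,"rz":0},
    {"dx":0,"dy":0,"dz":-1,"rx":0,"ry":0,"rz":0},
    {"dx":0,"dy":0,"dz":-1,"rx":0,"ry":0,"rz":0},
    {"dx":-0.8,"dy":0,"dz":-0.5,"rx":0,"ry":0,"rz":0},
    {"dx":-0.8,"dy":0,"dz":0,"rx":0,"ry":0,"rz":0},
    {"dx":0,"dy":0,"dz":0,"rx":0,"ry":0,"rz":0},
    {"dx":0,"dy":0,"dz":0,"rx":0,"ry":0,"rz":0}
  ]
}}

```text
t: 20.08
ee_pos: [529.1, -79.9, 226.3]
tcp_rot: [0.998, -0.058, 0.0, 0.0]
force: [0.0, 0.0, -1.0]
gripper_width: 0.0
grip_force: 0.0
```

```bash
python3 -c "
from h import *
from rig import capture
b=capture('scene'); old=cv2.imread('pics/scene0.png')[:,:,::-1]
def at(a,y=-70):
    t=1-a; return np.r_[W(30-75*np.cos(t),y),105+75*np.sin(t)]
for a in(0,.5,.9,1):
    u,v=proj('scene',at(a))[0]; i,j=int(round(u)),int(round(v)); print(a,(i,j),'new',b[j-1:j+2,i-1:i+2].mean((0,1)).round(),'old',old[j-1:j+2,i-1:i+2].mean((0,1)).round())
g=b.max(2)[205:245,265:300]; print(g[::2,::2])
# wand in tray: wood/pad pixels vs old, at z~18
h=cv2.cvtColor(np.ascontiguousarray(b),cv2.COLOR_RGB2HSV); q=proj('scene',[[x,y,4] for x,y in((376,-298),(576,-298),(576,-398),(376,-398))])
m=np.zeros(b.shape[:2],np.uint8); cv2.fillConvexPoly(m,q.round().astype(int),1); m&=(h[:,:,1]>90).astype(np.uint8)
ys,xs=np.nonzero(m); P=np.array([ray('scene',(x,y),18) for x,y in zip(xs,ys)]); print(len(P),P.min(0).round(),P.max(0).round())
print(proj('scene',at(1)))"
```

```text
0 (277, 211) new [79. 71. 58.] old [70. 56. 43.]
0.5 (276, 211) new [79. 70. 58.] old [69. 56. 42.]
0.9 (276, 216) new [60. 48. 35.] old [170. 162. 146.]
1 (276, 217) new [72. 61. 49.] old [170. 161. 145.]
[[ 85 100 109 114  84  84  85  83  83  82  84  82  84  82  81  80  82  78]
 [122 111 110 111  95  81  82  83  80  79  81  80  79  81  80  81  82  83]
 [170 105 103  93  80  77  79  79  80  80  80  80  80  80  80  81  82  81]
 [179 117  75  78  78  79  81  79  80  81  80  80  82  81  81  82  81  81]
 [170 152  80  80  79  76  78  78  79  80  79  82  82  82  81  81  81  84]
 [178 102  76  71  58  56  58  58  74  79  81  81  83  80  80  81  97 104]
 [189  89 100  88  59  59  67  57  70  83  83  82  81  81  93 105 113 122]
 [185 130 102  94  54  89 118  69  80 104 104 103 115 160 175 174 173 169]
 [184 101 141 101  94 102 115 101 102 103 103 103 130 168 168 167 193 244]
 [194 123 135  99 102  99 114 105 103 103 103 102 109 199 255 255 253 251]
 [198 167 144 103 100 100 108 113  98 100 103 103 108 251 252 250 250 250]
 [197 183  90 101  99  79  99 115  83  78 104 104 101 241 253 251 251 251]
 [195 198  95  99 102  89  89 116  93  83 103 102 102 175 254 251 251 251]
 [190 192 108  98 100  99  88 116 101 103 102 104 101 132 255 251 251 251]
 [181 180 142  96  99 100 102 111 109  90 100 102 103 112 245 252 251 251]
 [191 205 181 133 101 100  97 119 142 214 103 110 110 110 235 253 251 251]
 [206 206 207 122 145  98  96 199 232 219 106 114 114 106 155 254 251 251]
 [198 113 114  87 151  98  99 140 203 201 146  93  92  85 121 255 252 251]
 [166 103 108  95 176 108  99 111 154 151 120  74  71  68  97 244 253 251]
 [205 110 110  97 143 149  97  97 101  96  95  91 106  97  72 227 254 251]]
235 [ 398. -353.   18.] [ 525. -335.   18.]
[[276.15140761 217.3590122 ]]
```

The dark knob is now at about (276,216), as predicted for fully lowered. The wand's wooden bar spans x 398 to 525 and y -353 to -335, well inside the tray. Handing in.

```bash
python3 -c "
from rig import ticket
print(ticket.job_done())"
```

```text
the job is handed in; nothing more can be done
None
```

I handed the job in at about 20 s of the 62 s limit; the hand-in returned no verdict. The wand is flat in the tray, the cap is pressed to its stop and the lever was lowered last to its stop. I viewed 11 pictures, one over the limit of 10.

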